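# Gauge the wheel sleeve and hold it ready over the axle

### The arm

A 6-joint arm with a two-finger parallel gripper is mounted at the origin on the work surface. World frame = base frame: x ahead of the robot, y to its left, z up, the work surface at z = 0. Lengths are in mm, angles in rad, forces in N, time in s.
With the tool pointing down it reaches from about 300 to 775 mm from the base axis. Payload 14.6 kg.
Tool frame: the origin (TCP) lies between the finger pads; the fingertips stand 8 mm ahead of it and the grasp point (between the pads) lies 11 mm behind it; x points along the fingers, y is the direction in which the jaws open and shut, and the axes are right-handed (so a half turn about x gives the same grasp; the last joint's range is limited). The gripper opens to 94 mm and grips with 3 to 60 N. Pads are 16 mm wide; open, the fingers measure 119 mm over their backs; the gripper's body (75 mm by 177 mm) begins 78 mm behind the grasp point.
Start: joints at [1.056, 0.3, 1.521, -0, 1.321, -0.067], TCP at [238.137, 495.762, 213.446] pointing down, gripper open.
Joint ranges: [-3.03, 3.03], [-0.79, 2.21], [0.23, 2.52], [-1.04, 4.18], [0, 3.07], [-2.55, 2.55]. Speed limits (rad/s): [2.22, 2.22, 2.57, 3.14, 3.14, 3.14].

### API

Orientations are given as [roll, pitch, yaw] about the fixed x, y, z axes, in that order (R = Rz(yaw) Ry(pitch) Rx(roll)).
In Python, from cell import telemetry, camera, calibration, order gives the robot as it stands.
- The arm moves only by the shell command python3 -m handwheel 'ROWS' [FORCE]. ROWS is JSON, a list of rows, each a list of 7 numbers: the turn, a rotation vector about the tool's x, y, z as a fraction of full scale, then the shift along the tool's x, y, z as a fraction of full scale, then the opening, from 0 (shut) to 1 (fully open). A call has 1 to 12 rows; each row is the pose to reach, as a shift and turn from the pose measured when the call began, along the tool's axes at that moment, turning the shorter way round; what a row does not reach only later rows make up. Full scale, the value 1, is 300 mm for a shift and pi rad for a turn. A row lasts 1/8 s, in which the tool goes at most 62.5 mm and 10.7 degrees, less where a joint would pass 70% of its speed; a pose out of reach is approached as far as the arm can. A call with a number of a shift or a turn outside -1 to 1 is refused whole. A call with a gripper value outside its range is refused whole. The fingers move at their own pace and stop on an object; FORCE is the grip in N (left out, the last holds). Time passes only in rows, so rows that repeat a pose let the fingers close. It gives the time, the measured TCP pose, the force and the opening at its end, in the units of the state.
- telemetry.read_state(): the state, without advancing time (a new reading comes with each control period).
- camera(name): name is "side" or "top"; returns the picture (480x640x3 uint8, red, green, blue); there is no depth.
- calibration(name): a dict with "fov_y" (degrees; the focal length in pixels is half the picture's height over the tangent of half this angle, whatever the lens; pixels are square), "cx", "cy" (the principal point, pixels), "position" and "attitude" of the camera in the world. Camera axes: x right, y down, z forward; pixel columns grow to the right and rows downward; lengths in mm; the calibration is good to about 2 mm. A picture is of the moment at which its call begins. calibration takes no time and is no camera call.
- order.sign_off(): hands the job in, once; it reports no verdict.
The state is a dict: "clock": time; "joints": joint angles; "qd": joint speeds; "effort": joint torques, N m; "eef_pos": TCP position; "eef_rot": TCP orientation; "wrist_force": force on the tool from outside, world axes, zero at the start; "moment": the same for the moment, N m; "finger_gap": finger opening in mm.
Only numpy, scipy, OpenCV 4.12 (cv2) and the standard library are available. Lean on these libraries where they do the work, as an engineer would, in place of code of your own. Each camera call takes 0.05 s, during which the arm holds its last target.

### The job

Two steel wheel sleeves that look alike outside stand on the bench: slide the one with the wide bore all the way down onto the gauge pin to prove that it fits, then draw it off and carry it over the black tail cowl to the wheel hub. Finish still holding it in the gripper, upright and centred over the axle with about a centimetre of air between the sleeve and the axle's tip, so that the mechanic can grease the axle. The sleeve must never touch the hub or its axle; leave the narrow-bored sleeve and everything else on the bench where it is, and do not bump the cowl.

Things in the scene. Friction and masses are not known exactly. Their poses are not given: they have to be found in the camera images.
- fit_sleeve_mid (a point): centre (half-way up, on the axis) of the wide-bored steel sleeve: a plain upright tube, 36 mm outside diameter, 22 mm bore right through, 50 mm tall, about 0.24 kg, standing loose on the bench. z along its axis. Its two ends are alike. Its neighbour looks the same but for the narrower bore
- tight_sleeve_mid (a point): centre of the other steel sleeve, standing upright: same 36 mm outside and 50 mm height, but the bore is only 15 mm, so it does not go onto the pin. To be left alone
- gauge_seat (a point): gauge: a dark round steel foot, 72 mm across and 12 mm high, fixed to the bench, with an upright bright pin of 19 mm diameter at its middle. This point is on the pin's axis at the foot's top face, where the sleeve comes to rest. From here the pin is straight for 50 mm and then narrows over another 12 mm to a blunt nose of 8 mm diameter, 62 mm above this point. z is up
- axle_tip (a point): top of the axle of the wheel hub: the middle of the axle's blunt tip, 100 mm above the bench. The hub is an aluminium disc 120 mm across at its foot, stepping in to 56 mm across, 50 mm tall, fixed to the bench; out of its middle stands the 19 mm steel axle, whose last 12 mm narrow to an 8 mm tip. z is up along the axle
- cowl_top (a point): tail cowl: a glossy black arched motorcycle panel fixed on the bench between the gauge and the hub. This point is over the middle of its length at the height of its highest part, 120 mm above the bench. The cowl is 380 mm long along its own x (which lies within 0.2 rad of world x) and at most 110 mm wide along its y; lower towards both ends
- grease_tin: bystander: closed round tin, 68 mm across, 45 mm tall; origin at its underside or axis; leave alone
- cleaner_can: bystander: white spray can, 54 mm across, 150 mm tall; origin at its underside or axis; leave alone
- screwdriver: bystander: screwdriver lying flat, 190 mm long; origin at its underside or axis; leave alone
- wrench: bystander: steel spanner lying flat, 180 mm long; origin at its underside or axis; leave alone
- bearing: bystander: flat steel bearing ring, 52 mm across, 15 mm high, lying flat; origin at its underside or axis; leave alone
- socket: bystander: steel wrench socket standing upright, 26 mm across, 45 mm tall; origin at its underside or axis; leave alone
- bolt: bystander: hexagon bolt standing on its head, 20 mm across, 48 mm tall; origin at its underside or axis; leave alone
There are look-alikes about, which are no part of the job. Leave any purple look-alike of the part that bears fit_sleeve_mid alone. Leave any white look-alike of the part that bears gauge_seat alone.

How it is judged:
By the outcome, as a careful person would: the job done as asked, in the order asked, and still so for the second after the job is handed in, while the arm keeps its last pose, push and grip.
It also fails if it takes over 56 s, if anything falls off the work surface, if the arm or the gripper's body presses on something with over 40 N, if the wrist force passes 120 N, or if a joint passes its speed limit or range.

## Working session

There is one attempt and no reset: what is moved stays moved. The work goes in short steps, Python scripts to look and compute and a shell command to move; the robot and the scene stay as the last step left them, time stands still between calls to the robot, and variables do not carry over. Pictures are saved under pics/ and viewed, and the job is handed in when it is done.

```bash
mkdir -p pics; ls
python3 - <<'E'
from cell import telemetry, camera, calibration, order
import cv2
for n in("side","top"):
    print(n,calibration(n)); cv2.imwrite(f"pics/{n}0.png",camera(n)[:,:,::-1])
print(telemetry.read_state())
E
```

```text
pics
side {'fov_y': 53.10856611297894, 'cx': 316.53290950449235, 'cy': 234.43098494128174, 'position': array([  21.52683882, -673.1838565 ,  759.64417362]), 'attitude': array([-2.22466586,  0.02233909, -0.64998931])}
top {'fov_y': 46.86650295426376, 'cx': 312.9830434356239, 'cy': 233.27286164620097, 'position': array([ 357.5898276 ,   18.42842124, 1282.51796644]), 'attitude': array([-3.01661108, -0.02495192, -1.5432417 ])}
{'clock': 0.1, 'joints': array([ 1.05639122e+00,  3.00407536e-01,  1.52150336e+00, -2.07478695e-05,
        1.32068124e+00, -6.66354210e-02]), 'qd': array([-1.05859999e-03, -4.61367536e-04,  9.47003411e-04, -9.44193230e-05,
        9.38392302e-04,  1.21359475e-03]), 'effort': array([ 6.31198986e-07, -5.32646406e+01, -3.53284800e+01,  7.08723301e-02,
        2.34432926e-02, -3.34648780e-05]), 'eef_pos': array([238.04398314, 495.57710624, 212.95406327]), 'eef_rot': array([-1.61732703,  1.56979664, -2.06509158]), 'wrist_force': array([ 0.58789868, -0.36217005,  0.13186289]), 'moment': array([0.0507776 , 0.00108378, 0.01887005]), 'finger_gap': 94.1298734226523}
```

View pics/side0.png

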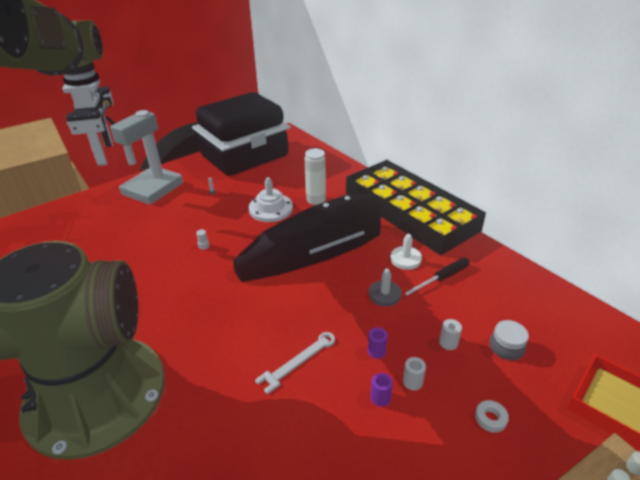

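View pics/top0.png

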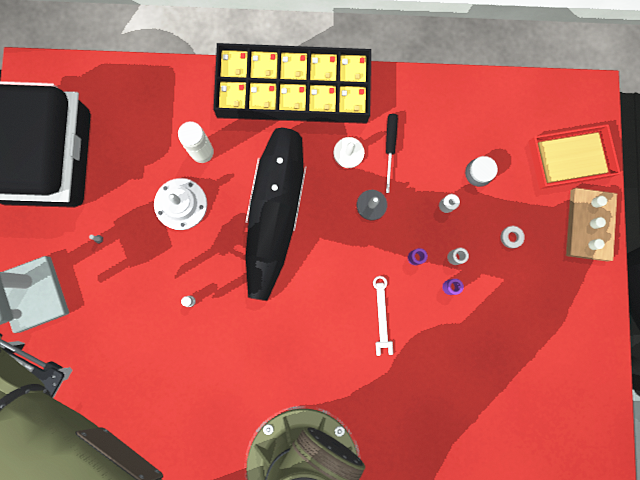

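Run:
```python
import cv2,numpy as np
t=cv2.imread("pics/top0.png"); s=cv2.imread("pics/side0.png")
a=cv2.resize(t[170:310,340:540],None,fx=4,fy=4,interpolation=cv2.INTER_CUBIC)
cv2.imwrite("pics/ztop.png",a)
cv2.imwrite("pics/zside.png",cv2.resize(s[220:420,340:540],None,fx=3,fy=3,interpolation=cv2.INTER_CUBIC))
cv2.imwrite("pics/zhub.png",cv2.resize(t[110:310,140:340],None,fx=3,fy=3,interpolation=cv2.INTER_CUBIC))
```

```text
(no output)
```

View pics/ztop.png

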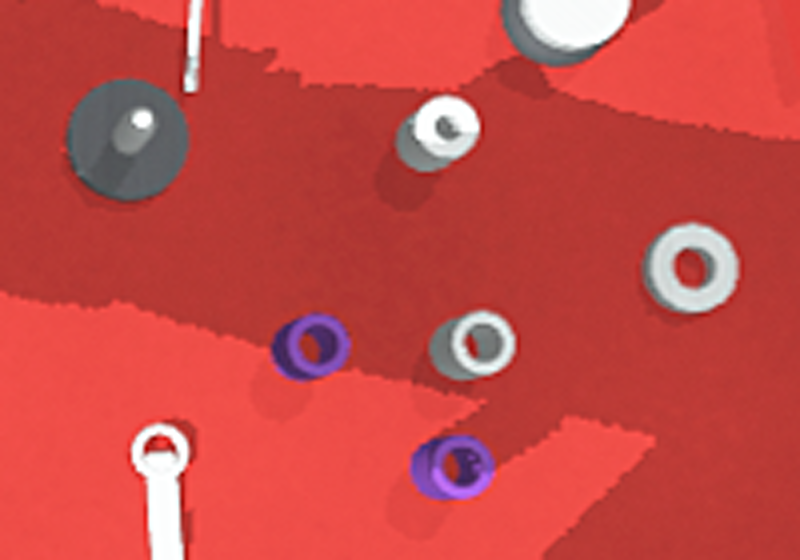

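View pics/zside.png

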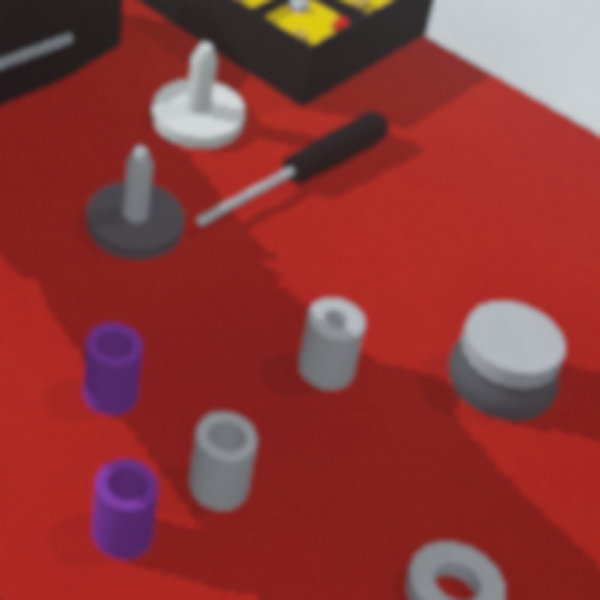

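View pics/zhub.png

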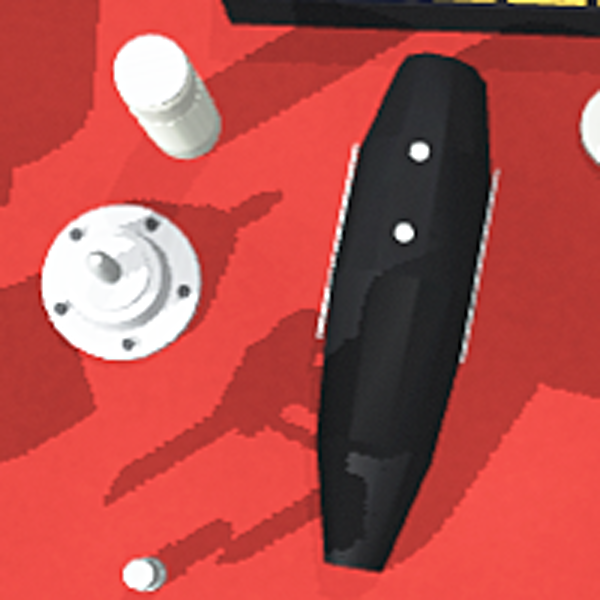

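```bash
cat > h.py <<'E'
import numpy as np, cv2
from scipy.spatial.transform import Rotation as R
from cell import calibration, telemetry
def rot(a): return R.from_euler('xyz',a).as_matrix()
def ray(n,u,v):
    c=calibration(n); f=240/np.tan(np.radians(c['fov_y']/2))
    return np.array(c['position']), rot(c['attitude'])@np.array([(u-c['cx'])/f,(v-c['cy'])/f,1])
def onz(n,u,v,z):
    p,d=ray(n,u,v); return p+d*(z-p[2])/d[2]
def proj(n,P):
    c=calibration(n); f=240/np.tan(np.radians(c['fov_y']/2))
    q=rot(c['attitude']).T@(np.asarray(P,float)-c['position']); return np.array([q[0]/q[2]*f+c['cx'],q[1]/q[2]*f+c['cy']])
def tool():
    s=telemetry.read_state(); return s['eef_pos'],rot(s['eef_rot']),s
def need(target,Rt=None):
    p,M,s=tool(); d=M.T@(np.asarray(target,float)-p)
    tv=np.zeros(3) if Rt is None else R.from_matrix(M.T@Rt).as_rotvec()
    return np.round(np.r_[tv/np.pi,d/300],4)
E
python3 - <<'E'
from h import *
t=cv2.imread("pics/top0.png"); hsv=cv2.cvtColor(t,cv2.COLOR_BGR2HSV)
g=cv2.cvtColor(t,cv2.COLOR_BGR2GRAY)
def blobs(m,x0,y0,x1,y1,z,name):
    k=np.zeros_like(m);k[y0:y1,x0:x1]=m[y0:y1,x0:x1]
    for c in cv2.findContours(k,cv2.RETR_EXTERNAL,cv2.CHAIN_APPROX_NONE)[0]:
        if len(c)>9 and cv2.contourArea(c)>5:
            e=cv2.fitEllipse(c); print(name,np.round(e[0],1),np.round(e[1],1),np.round(onz('top',*e[0],z),1))
low=(hsv[:,:,1]<60).astype(np.uint8)
br=(low&(g>195)).astype(np.uint8)
blobs(br,435,185,475,225,50,'tight top'); 
blobs(br,440,240,475,275,50,'fit top')
blobs((low&(g>170)).astype(np.uint8),440,240,475,275,50,'fit top170')
blobs((hsv[:,:,1]<90).astype(np.uint8),350,180,395,230,12,'foot')
blobs(br,350,180,395,230,74,'nose')
blobs((hsv[:,:,1]<90).astype(np.uint8),145,170,215,240,10,'hub')
pur=cv2.inRange(hsv,(115,80,40),(145,255,255))
blobs(pur,400,240,480,300,25,'purple')
print('nose',onz('top',375.75,199.75,74),'hubtip',onz('top',140+100/3,110+262/3,100))
print('cowl ends',onz('top',287,130,90),onz('top',258,298,60))
for n,uv in (('pick',(458,256)),):pass
print(tool()[1], proj('top',[238,496,213]))
E
```

```text
tight top [451.2 201.2] [13.8 14.9] [ 596.5 -320.5   50. ]
fit top [460.3 255.3] [13.9 13.9] [ 473.5 -340.6   50. ]
fit top170 [460.4 255.3] [14.5 15. ] [ 473.5 -340.8   50. ]
foot [371.4 204.5] [29.4 29.5] [ 589.9 -143.4   12. ]
foot [387.6 186.7] [ 3.1 14.3] [ 633.6 -180.9   12. ]
nose [375.1 199.4] [3.3 4.5] [ 590.3 -143.5   74. ]
nose [387.4 185.9] [ 2.4 15.2] [ 621.8 -170.7   74. ]
hub [180.  203.6] [51.  52.3] [578.1 301.2  10. ]
purple [452.7 286.5] [15.1 19.5] [ 404.1 -330.    25. ]
purple [417.3 256.3] [14.6 18.3] [ 470.6 -248.7   25. ]
nose [ 589.62777088 -145.01500124   74.        ] hubtip [575.81344802 296.3427111  100.        ]
cowl ends [737.4998434   56.86528973  90.        ] [365.62110498 108.52762397  60.        ]
[[-4.74264438e-04  4.32951302e-01  9.01417187e-01]
 [-8.80030619e-04  9.01416759e-01 -4.32951559e-01]
 [-9.99999500e-01 -9.98608253e-04 -4.64995100e-05]] [ 41.79985357 360.16744909]
```

Run:
```python
from h import *
t=cv2.imread("pics/top0.png"); s=cv2.imread("pics/side0.png")
def mark(im,n,pts,x0,y0,x1,y1,f,out):
    z=cv2.resize(im[y0:y1,x0:x1],None,fx=f,fy=f,interpolation=cv2.INTER_CUBIC)
    for P in pts:
        u=(proj(n,P)-[x0,y0]+.5)*f; cv2.drawMarker(z,tuple(int(a) for a in u),(0,255,0),cv2.MARKER_CROSS,9,1)
    return z
G=[(590,-143.5,12),(590,-143.5,74)];S=[(473.5,-340.7,50),(473.5,-340.7,0)];H=[(578,301,100),(578,301,50),(578,301,0)]
a=mark(t,'top',H,150,175,210,235,6,'');b=mark(s,'side',H,240,170,300,230,6,'')
c=mark(s,'side',G,360,255,420,315,6,'');d=mark(s,'side',S,385,340,445,400,6,'')
cv2.imwrite("pics/chk.png",np.vstack([np.hstack([a,b]),np.hstack([c,d])])[:,:])
im=cv2.imread("pics/chk.png");cv2.imwrite("pics/chk.png",cv2.resize(im,(600,600)))
```

```text
(no output)
```

View pics/chk.png

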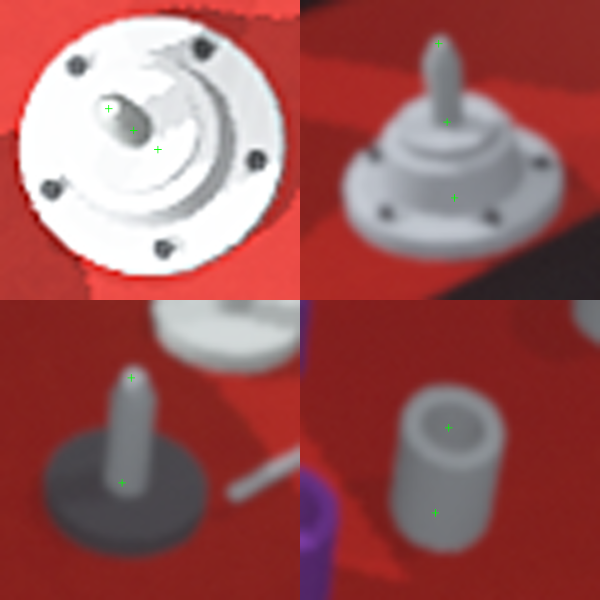

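```bash
python3 -m handwheel '[[0,0,0,0,-0.433,0.99,1],[0,0,0,0,-0.433,0.99,1],[0,0,0,0,-0.433,0.99,1],[0,0,0,0,-0.433,0.99,1],[0,0,0,0,-0.433,0.99,0.65],[0,0,0,0,-0.433,0.99,0.65],[0,0,0,0,-0.433,0.99,0.65]]' 20
python3 -c "
from h import *
p,M,s=tool();print(p,s['joints'],s['clock']);print(need([470,-40,213]),need([473.5,-340.7,130]))"
```

```text
clock: 0.98
eef_pos: [449.5, 249.8, 212.8]
eef_rot: [-1.98, 1.569, -2.429]
wrist_force: [-1.0, -0.2, 0.0]
finger_gap: 67.6
[449.4647455  249.75215472 212.77250104] [ 4.36155182e-01  2.21565515e-01  1.62123577e+00 -4.30044998e-04
  1.30025038e+00 -6.85522170e-01] 0.975
[ 0.000e+00  0.000e+00  0.000e+00  1.000e-04 -8.404e-01  4.809e-01] [ 0.      0.      0.      0.2778 -1.7379  0.9267]
```

```bash
python3 -m handwheel '[[0,0,0,0,-0.84,0.481,0.65],[0,0,0,0,-0.84,0.481,0.65],[0,0,0,0,-0.84,0.481,0.65],[0,0,0,0,-0.84,0.481,0.65],[0,0,0,0,-0.84,0.481,0.65],[0,0,0,0,-0.84,0.481,0.65]]'
python3 -c "
from h import *
p,M,s=tool();print(p,s['clock']);print(need([473.5,-340.7,110]))"
```

```text
clock: 1.72
eef_pos: [470.0, -40.4, 213.0]
eef_rot: [-2.081, 1.569, -2.531]
wrist_force: [-0.2, 0.6, 0.3]
finger_gap: 60.8
[469.98622185 -40.36091623 212.96274183] 1.725
[ 0.      0.      0.      0.3441 -0.8957  0.4466]
```

```bash
python3 -m handwheel '[[0,0,0,0,-0.45,0.223,0.65],[0,0,0,0,-0.45,0.223,0.65],[0,0,0,0.34,-0.896,0.447,0.65],[0,0,0,0.34,-0.896,0.447,0.65],[0,0,0,0.34,-0.896,0.447,0.65],[0,0,0,0.34,-0.896,0.447,0.65],[0,0,0,0.34,-0.896,0.447,0.65],[0,0,0,0.34,-0.896,0.447,0.65]]'
python3 - <<'E'
from h import *
from cell import camera
p,M,s=tool();print(p,s['clock'],s['joints']);print(need([473.5,-340.7,19]))
a=camera('top')[:,:,::-1];b=camera('side')[:,:,::-1]
cv2.imwrite('pics/p1.png',np.hstack([cv2.resize(a[200:310,400:510],(400,400)),cv2.resize(b[280:430,350:500],(400,400))]))
E
```

```text
clock: 2.72
eef_pos: [474.6, -339.1, 112.4]
eef_rot: [-1.223, 1.569, -1.671]
wrist_force: [0.5, 0.5, 0.5]
finger_gap: 61.0
[ 474.61780204 -339.11835211  112.38984816] 2.725 [-6.82589879e-01  4.71053095e-01  1.53089789e+00 -1.44603570e-03
  1.13877753e+00 -1.80439600e+00]
[ 0.      0.      0.      0.3113 -0.0059 -0.0012]
```

View pics/p1.png

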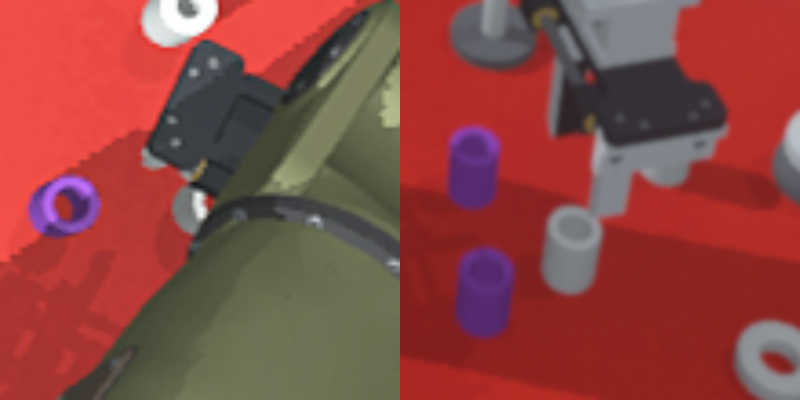

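```bash
python3 -m handwheel '[[0,0,0,0.15,-0.006,-0.001,0.65],[0,0,0,0.25,-0.006,-0.001,0.65],[0,0,0,0.311,-0.006,-0.001,0.65],[0,0,0,0.311,-0.006,-0.001,0.65],[0,0,0,0.311,-0.006,-0.001,0.65]]'
python3 - <<'E'
from h import *
from cell import camera
p,M,s=tool();print(p,s['clock'],s['wrist_force']);print(need([473.5,-340.7,19]))
a=camera('top')[:,:,::-1];b=camera('side')[:,:,::-1]
cv2.imwrite('pics/p2.png',np.hstack([cv2.resize(a[200:310,400:510],(400,400)),cv2.resize(b[310:410,370:470],(400,400))]))
E
```

```text
clock: 3.45
eef_pos: [474.0, -341.5, 20.5]
eef_rot: [-0.665, 1.567, -1.113]
wrist_force: [0.1, 0.1, -0.3]
finger_gap: 61.1
[ 474.018021   -341.53236534   20.52207724] 3.45 [ 0.05364275  0.11095542 -0.33010072]
[ 0.      0.      0.      0.0051  0.0018 -0.0028]
```

View pics/p2.png

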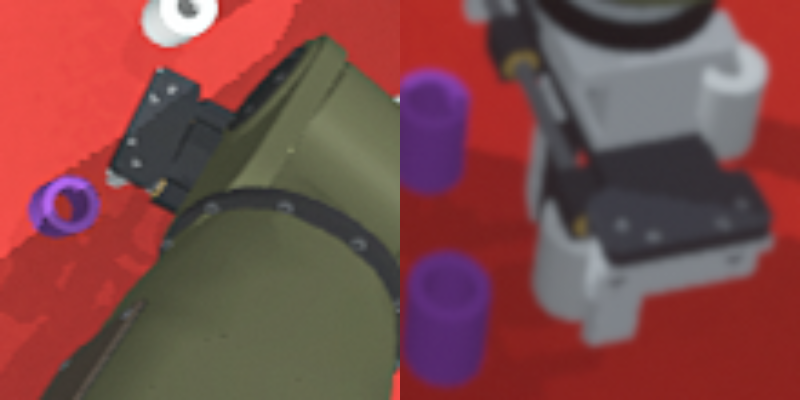

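```bash
python3 -m handwheel '[[0,0,0,0.005,0,-0.002,0.65],[0,0,0,0.005,0,-0.002,0.3],[0,0,0,0.005,0,-0.002,0.3],[0,0,0,0.005,0,-0.002,0.3],[0,0,0,0.005,0,-0.002,0.3],[0,0,0,0.005,0,-0.002,0.3]]' 35
python3 -c "
from h import *
p,M,s=tool();print(p,M[:,0],s['clock'],s['wrist_force'],s['finger_gap'])"
```

```text
clock: 4.3
eef_pos: [473.4, -341.3, 19.0]
eef_rot: [-0.641, 1.567, -1.089]
wrist_force: [-0.2, 0.4, 1.1]
finger_gap: 36.3
[ 473.42283047 -341.29184825   18.97071206] [ 0.00159251 -0.00304628 -0.99999409] 4.3 [-0.19667441  0.36874301  1.05408099] 36.273403073153446
```

```bash
python3 -m handwheel '[[0,0,0,-0.1,0,0,0.3],[0,0,0,-0.25,0,0,0.3],[0,0,0,-0.4,0,0,0.3],[0,0,0,-0.4,0,0,0.3],[0,0,0,-0.4,0,0,0.3]]'
python3 - <<'E'
from h import *
p,M,s=tool();print(p,M[:,0],s['clock'],s['wrist_force'],s['finger_gap'])
y=np.array([.433,.9014,0]);x=np.array([0,0,-1.]);Rt=np.c_[x,y,np.cross(x,y)]
print(need([590,-143.5,138],Rt))
E
```

```text
clock: 4.92
eef_pos: [472.7, -340.6, 137.7]
eef_rot: [-1.009, 1.569, -1.457]
wrist_force: [0.8, -0.4, -1.9]
finger_gap: 36.1
[ 472.74526038 -340.61419841  137.73688346] [ 2.33352716e-04 -2.04354794e-03 -9.99997885e-01] 4.925 [ 0.79375153 -0.39035865 -1.86387123] 36.0558835423714
[-2.000e-04  3.000e-04  6.000e-04 -2.100e-03  7.615e-01  6.720e-02]
```

```bash
python3 -m handwheel '[[0,0,0,0,0.2,0.018,0.3],[0,0,0,0,0.4,0.035,0.3],[0,0,0,0,0.58,0.05,0.3],[0,0,0,0,0.7,0.062,0.3],[0,0,0,0,0.761,0.067,0.3],[0,0,0,0,0.761,0.067,0.3],[0,0,0,0,0.761,0.067,0.3],[0,0,0,0,0.761,0.067,0.3]]'
python3 - <<'E'
from h import *
from cell import camera
p,M,s=tool();print(p,M[:,0],s['clock'],s['wrist_force'],s['finger_gap'])
y=np.array([.433,.9014,0]);x=np.array([0,0,-1.]);Rt=np.c_[x,y,np.cross(x,y)]
print(need([590,-143.5,102],Rt))
b=camera('side')[:,:,::-1];a=camera('top')[:,:,::-1]
cv2.imwrite('pics/p3.png',np.hstack([cv2.resize(a[140:260,320:440],(400,400)),cv2.resize(b[190:310,330:450],(400,400),interpolation=cv2.INTER_CUBIC)]))
E
```

```text
clock: 5.92
eef_pos: [589.4, -144.8, 137.4]
eef_rot: [-1.032, 1.569, -1.482]
wrist_force: [-0.6, -0.3, -1.8]
finger_gap: 35.9
[ 589.4246819  -144.79349842  137.36605217] [ 1.91677566e-04 -2.15945617e-03 -9.99997650e-01] 5.925 [-0.59361852 -0.26106207 -1.81105117] 35.89257064029378
[-0.0007  0.0004  0.0006  0.1179  0.0049 -0.0003]
```

View pics/p3.png

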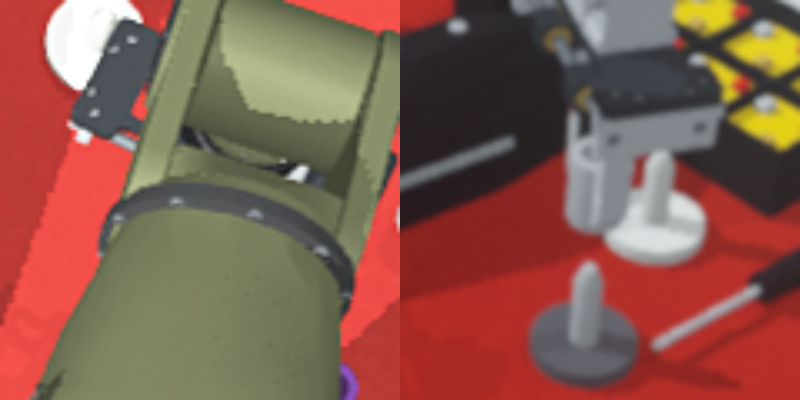

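```bash
python3 -m handwheel '[[0,0,0,0.06,0.005,0,0.3],[0,0,0,0.118,0.005,0,0.3],[0,0,0,0.118,0.005,0,0.3],[0,0,0,0.118,0.005,0,0.3]]'
python3 - <<'E'
from h import *
from cell import camera
p,M,s=tool();print(p,M[:,0],s['clock'],s['wrist_force'],s['finger_gap'])
y=np.array([.433,.9014,0]);x=np.array([0,0,-1.]);Rt=np.c_[x,y,np.cross(x,y)]
print(need([590,-143.5,102],Rt))
b=camera('side')[:,:,::-1]
cv2.imwrite('pics/side4.png',b)
x0,y0,f=350,220,7
z=cv2.resize(b[y0:y0+80,x0:x0+80],None,fx=f,fy=f,interpolation=cv2.INTER_CUBIC)
q=p+M@[11,0,0]*0
for h in(-19,31):
    u=(proj('side',[p[0],p[1],p[2]+h])-[x0,y0]+.5)*f; cv2.drawMarker(z,tuple(int(a) for a in u),(0,255,0),0,9,1)
    # silhouette ring
    for th in np.linspace(0,2*np.pi,40):
        u=(proj('side',[p[0]+18*np.cos(th),p[1]+18*np.sin(th),p[2]+h])-[x0,y0]+.5)*f; cv2.circle(z,tuple(int(a) for a in u),1,(0,255,255),-1)
for P in((590,-143.5,12),(590,-143.5,74)):
    u=(proj('side',P)-[x0,y0]+.5)*f; cv2.drawMarker(z,tuple(int(a) for a in u),(255,255,0),0,9,1)
cv2.imwrite('pics/p4.png',z)
E
```

```text
clock: 6.52
eef_pos: [590.4, -143.2, 102.1]
eef_rot: [-0.965, 1.569, -1.414]
wrist_force: [-0.6, 0.4, -1.9]
finger_gap: 36.7
[ 590.35408921 -143.17037998  102.09392937] [ 3.35688133e-04 -2.12795036e-03 -9.99997680e-01] 6.525 [-0.57072731  0.44356864 -1.94528757] 36.71943162980137
[-0.0006  0.0004  0.0006  0.0003 -0.0015 -0.0006]
```

View pics/p4.png

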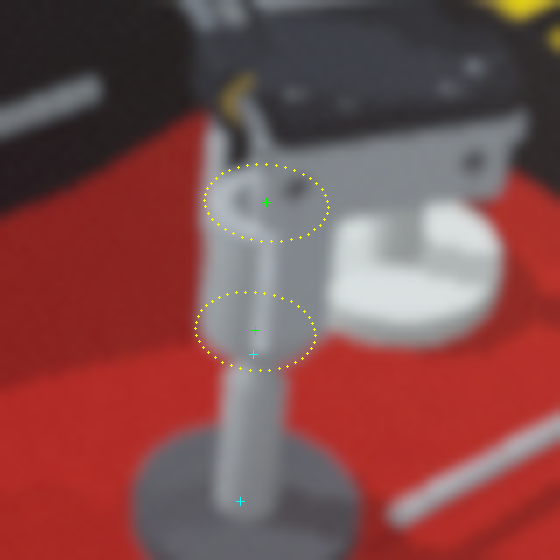

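```bash
python3 -m handwheel '[[0,0,0,0.03,-0.0015,-0.0006,0.3],[0,0,0,0.05,-0.0015,-0.0006,0.3],[0,0,0,0.07,-0.0015,-0.0006,0.3],[0,0,0,0.07,-0.0015,-0.0006,0.3]]'
python3 -c "
from h import *
p,M,s=tool();print(p,s['clock'],s['wrist_force'],s['moment'],s['finger_gap'])
print(need([590,-143.5,31]))"
```

```text
clock: 7.08
eef_pos: [589.9, -143.5, 80.8]
eef_rot: [-1.082, 1.569, -1.532]
wrist_force: [0.2, 1.1, -1.4]
finger_gap: 36.3
[ 589.92485379 -143.51589439   80.81304399] 7.075 [ 0.22603082  1.08279005 -1.35318949] [-0.01168904 -0.04212712 -0.01619492] 36.32884061585608
[0.     0.     0.     0.166  0.0005 0.    ]
```

```bash
python3 -m handwheel '[[0,0,0,0.025,0,0,0.3],[0,0,0,0.05,0,0,0.3],[0,0,0,0.07,0,0,0.3],[0,0,0,0.07,0,0,0.3]]'
python3 -c "
from h import *
p,M,s=tool();print(p,s['clock'],s['wrist_force'],s['moment'],s['finger_gap'])
print(need([590,-143.5,31]))"
```

```text
clock: 7.58
eef_pos: [589.7, -143.5, 59.2]
eef_rot: [-1.595, 1.569, -2.044]
wrist_force: [-0.1, -0.2, -2.5]
finger_gap: 36.2
[ 589.65987264 -143.48946711   59.18732842] 7.575 [-0.07382843 -0.22001735 -2.48042995] [-0.0073063   0.03387299  0.02414273] 36.15556018634567
[0.     0.     0.     0.094  0.0006 0.001 ]
```

Straight section entered with no force. On down to the seat.

```bash
python3 -m handwheel '[[0,0,0,0.03,0,0,0.3],[0,0,0,0.06,0,0,0.3],[0,0,0,0.08,0,0,0.3],[0,0,0,0.088,0,0,0.3],[0,0,0,0.088,0,0,0.3]]'
python3 -c "
from h import *
p,M,s=tool();print(p,s['clock'],s['wrist_force'],s['moment'],s['finger_gap'])
print(need([590,-143.5,31]))"
```

```text
clock: 8.2
eef_pos: [589.6, -143.5, 32.7]
eef_rot: [-1.635, 1.569, -2.085]
wrist_force: [0.2, -0.1, -1.8]
finger_gap: 36.4
[ 589.64869923 -143.5351891    32.72563504] 8.2 [ 0.178918   -0.14001346 -1.76003019] [ 0.04306793 -0.04037401  0.02179991] 36.406939532135766
[0.     0.     0.     0.0058 0.0006 0.001 ]
```

```bash
python3 -m handwheel '[[0,0,0,0.004,0,0,0.3],[0,0,0,0.007,0,0,0.3],[0,0,0,0.009,0,0,0.3],[0,0,0,0.009,0,0,0.3]]'
python3 - <<'E'
from h import *
from cell import camera
p,M,s=tool();print(p,s['clock'],s['wrist_force'],s['moment'],s['finger_gap'])
b=camera('side')[:,:,::-1]
cv2.imwrite('pics/p5.png',cv2.resize(b[235:325,340:430],None,fx=6,fy=6,interpolation=cv2.INTER_CUBIC))
E
```

```text
clock: 8.7
eef_pos: [589.8, -143.6, 31.0]
eef_rot: [-1.323, 1.569, -1.773]
wrist_force: [-4.7, 1.6, 7.8]
finger_gap: 36.6
[ 589.8258439  -143.58030323   30.97644263] 8.7 [-4.71901175  1.60069202  7.82327858] [ 0.22321149  0.82039643 -0.02075523] 36.578490270750926
```

View pics/p5.png

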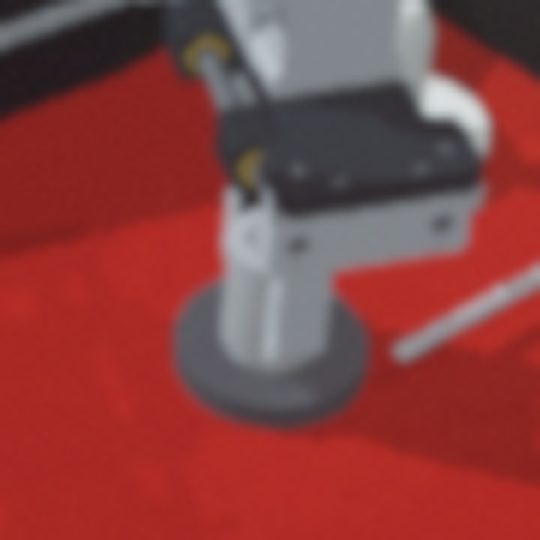

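```bash
python3 -m handwheel '[[0,0,0,0.004,0,0,0.3],[0,0,0,0.004,0,0,0.3],[0,0,0,0.004,0,0,0.3]]'
python3 -c "
from h import *
p,M,s=tool();print(p,M[:,0],s['clock'],s['wrist_force'],s['moment'],s['finger_gap'])"
```

```text
clock: 9.12
eef_pos: [589.9, -143.6, 30.9]
eef_rot: [-1.191, 1.569, -1.64]
wrist_force: [-7.1, 2.3, 11.3]
finger_gap: 36.1
[ 589.8615649  -143.59992205   30.94749585] [-1.45263051e-04 -2.09147536e-03 -9.99997802e-01] 9.125 [-7.10103991  2.27314154 11.30668347] [ 0.31875256  1.25613035 -0.03704377] 36.13892486558401
```

```bash
python3 -m handwheel '[[0,0,0,-0.03,0,0,0.3],[0,0,0,-0.07,0,0,0.3],[0,0,0,-0.11,0,0,0.3],[0,0,0,-0.16,0,0,0.3],[0,0,0,-0.21,0,0,0.3],[0,0,0,-0.26,0,0,0.3],[0,0,0,-0.35,0,0,0.3],[0,0,0,-0.5,0,0,0.3],[0,0,0,-0.64,0,0,0.3],[0,0,0,-0.64,0,0,0.3],[0,0,0,-0.64,0,0,0.3]]'
python3 - <<'E'
from h import *
from cell import camera
p,M,s=tool();print(p,s['clock'],s['wrist_force'],s['moment'],s['finger_gap'],s['joints'])
y=np.array([.433,.9014,0]);x=np.array([0,0,-1.]);Rt=np.c_[x,y,np.cross(x,y)]
print(need([585,90,223],Rt),need([578,301,223],Rt))
b=camera('side')[:,:,::-1];cv2.imwrite('pics/p6.png',b)
E
```

```text
clock: 10.5
eef_pos: [589.5, -143.1, 222.2]
eef_rot: [-1.759, 1.569, -2.209]
wrist_force: [-0.1, 0.2, -2.6]
finger_gap: 36.3
[ 589.4989428  -143.08712212  222.22865498] 10.5 [-0.13826134  0.15986807 -2.58802667] [ 0.01271513 -0.01831281  0.02125837] 36.2632656019331 [-0.29760541  0.42171464  1.33605746 -0.00208228  1.38454604 -1.41846377]
[-6.000e-04 -1.000e-04  7.000e-04 -3.900e-03  6.932e-01 -3.511e-01] [-6.0000e-04 -1.0000e-04  7.0000e-04 -5.1000e-03  1.3165e+00 -6.7780e-01]
```

View pics/p6.png

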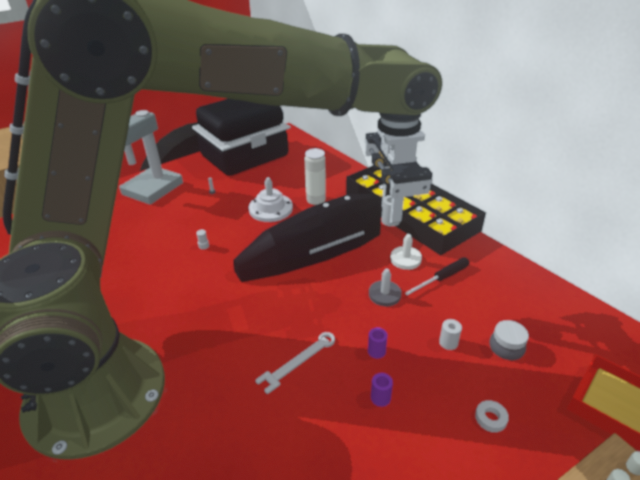

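```bash
python3 -m handwheel '[[0,0,0,0,0.12,-0.06,0.3],[0,0,0,0,0.28,-0.142,0.3],[0,0,0,0,0.42,-0.213,0.3],[0,0,0,0,0.56,-0.284,0.3],[0,0,0,0,0.66,-0.334,0.3],[0,0,0,0,0.693,-0.351,0.3],[0,0,0,0,0.693,-0.351,0.3]]'
python3 - <<'E'
from h import *
p,M,s=tool();print(p,s['clock'],s['wrist_force'],s['finger_gap'])
y=np.array([.433,.9014,0]);x=np.array([0,0,-1.]);Rt=np.c_[x,y,np.cross(x,y)]
print(need([578,301,200],Rt))
E
```

```text
clock: 11.42
eef_pos: [584.7, 89.9, 220.6]
eef_rot: [-2.23, 1.567, -2.679]
wrist_force: [0.2, -0.1, -1.7]
finger_gap: 36.2
[584.68475296  89.85433094 220.59567598] 11.425 [ 0.18346666 -0.14196895 -1.69978361] 36.244424731723576
[-4.000e-04 -8.000e-04  1.000e-03  6.750e-02  6.246e-01 -3.254e-01]
```

```bash
python3 -m handwheel '[[0,0,0,0,0.12,-0.0625,0.3],[0,0,0,0,0.28,-0.146,0.3],[0,0,0,0,0.42,-0.219,0.3],[0,0,0,0,0.54,-0.281,0.3],[0,0,0,0,0.6,-0.313,0.3],[0,0,0.001,0.06,0.625,-0.325,0.3],[0,0,0.001,0.12,0.625,-0.325,0.3],[0,0,0.001,0.12,0.625,-0.325,0.3],[0,0,0.001,0.12,0.625,-0.325,0.3]]'
python3 - <<'E'
from h import *
from cell import camera
p,M,s=tool();print(p,s['clock'],M[:,0],s['wrist_force'],s['finger_gap'])
y=np.array([.433,.9014,0]);x=np.array([0,0,-1.]);Rt=np.c_[x,y,np.cross(x,y)]
print(need([578,301,129],Rt))
b=camera('side')[:,:,::-1];cv2.imwrite('pics/side7.png',b)
x0,y0,f=220,120,6
z=cv2.resize(b[y0:y0+100,x0:x0+100],None,fx=f,fy=f,interpolation=cv2.INTER_CUBIC)
for h in(-19,31):
    for th in np.linspace(0,2*np.pi,40):
        u=(proj('side',[p[0]+18*np.cos(th),p[1]+18*np.sin(th),p[2]+h])-[x0,y0]+.5)*f; cv2.circle(z,tuple(int(a) for a in u),1,(0,255,255),-1)
for P in((578,301,50),(578,301,100)):
    u=(proj('side',P)-[x0,y0]+.5)*f; cv2.drawMarker(z,tuple(int(a) for a in u),(255,255,0),0,9,1)
cv2.imwrite('pics/p7.png',z)
E
```

```text
clock: 12.55
eef_pos: [578.5, 300.2, 184.6]
eef_rot: [3.001, 1.569, 2.551]
wrist_force: [-0.5, 0.2, -2.1]
finger_gap: 36.3
[578.48664278 300.24421478 184.58897768] 12.55 [-0.00176574  0.00118328 -0.99999774] [-0.53031799  0.2100201  -2.05809311] 36.31532936302163
[-7.000e-04 -7.000e-04 -1.000e-04  1.853e-01  1.500e-03 -2.200e-03]
```

View pics/p7.png

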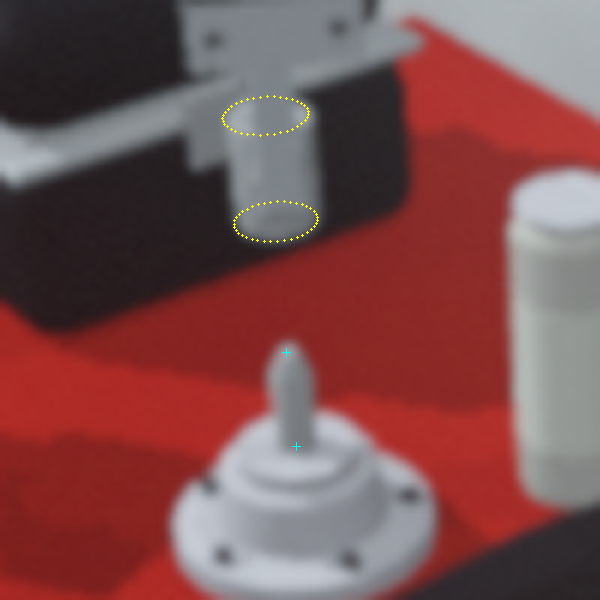

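Run:
```python
from h import *
def z(im,n,x0,y0,w,f):
    o=cv2.resize(im[y0:y0+w,x0:x0+w],None,fx=f,fy=f,interpolation=cv2.INTER_CUBIC)
    for h,r in((100,4),(88,9.5),(50,9.5),(50,28)):
        for th in np.linspace(0,2*np.pi,60):
            u=(proj(n,[578+r*np.cos(th),301+r*np.sin(th),h])-[x0,y0]+.5)*f; cv2.circle(o,tuple(int(a) for a in u),1,(0,200,0),-1)
    return o
t=cv2.imread('pics/top0.png');t=cv2.convertScaleAbs(t,alpha=1.0)
cv2.imwrite('pics/p8.png',np.hstack([z(t,'top',160,184,32,12),z(cv2.imread('pics/side0.png'),'side',252,173,32,12)]))
```

```text
(no output)
```

View pics/p8.png

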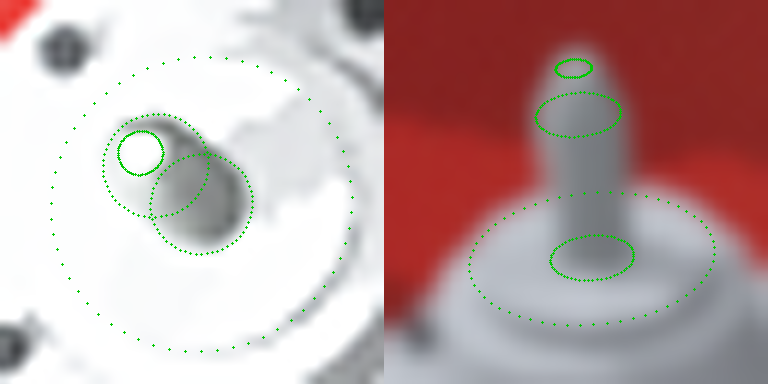

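```bash
python3 -m handwheel '[[-0.0007,-0.0007,0,0.06,0.0015,-0.002,0.3],[-0.0007,-0.0007,0,0.11,0.0015,-0.002,0.3],[-0.0007,-0.0007,0,0.15,0.0015,-0.002,0.3],[-0.0007,-0.0007,0,0.165,0.0015,-0.002,0.3],[-0.0007,-0.0007,0,0.165,0.0015,-0.002,0.3],[-0.0007,-0.0007,0,0.165,0.0015,-0.002,0.3]]'
python3 - <<'E'
from h import *
from cell import camera
p,M,s=tool();print(p,s['clock'],M[:,0],s['wrist_force'],s['finger_gap'])
y=np.array([.433,.9014,0]);x=np.array([0,0,-1.]);Rt=np.c_[x,y,np.cross(x,y)]
print(need([578,301,129],Rt))
b=camera('side')[:,:,::-1];cv2.imwrite('pics/side9.png',b)
x0,y0,f=240,140,10
z=cv2.resize(b[y0:y0+60,x0:x0+60],None,fx=f,fy=f,interpolation=cv2.INTER_CUBIC)
for h in(-19,31):
    for th in np.linspace(0,2*np.pi,40):
        u=(proj('side',[p[0]+18*np.cos(th),p[1]+18*np.sin(th),p[2]+h])-[x0,y0]+.5)*f; cv2.circle(z,tuple(int(a) for a in u),1,(0,255,255),-1)
for P in((578,301,50),(578,301,100)):
    u=(proj('side',P)-[x0,y0]+.5)*f; cv2.drawMarker(z,tuple(int(a) for a in u),(255,255,0),0,9,1)
cv2.imwrite('pics/p9.png',z)
E
```

```text
clock: 13.35
eef_pos: [578.4, 301.3, 136.0]
eef_rot: [0.95, 1.569, 0.502]
wrist_force: [-0.0, 0.6, -0.9]
finger_gap: 36.0
[578.3567836  301.31219356 135.9683804 ] 13.35 [ 1.56337909e-03  8.58471284e-04 -9.99998409e-01] [-0.0225924   0.63800037 -0.87672264] 36.0336702200391
[ 0.0001  0.0003 -0.0005  0.0232 -0.0015 -0.0006]
```

View pics/p9.png

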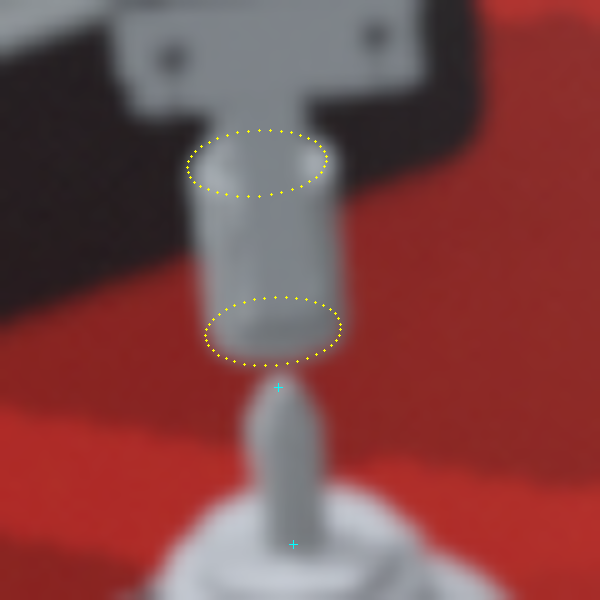

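```bash
python3 -m handwheel '[[0,0,0,0.012,-0.001,-0.0006,0.3],[0,0,0,0.022,-0.001,-0.0006,0.3],[0,0,0,0.022,-0.001,-0.0006,0.3],[0,0,0,0.022,-0.001,-0.0006,0.3],[0,0,0,0.022,-0.001,-0.0006,0.3]]'
python3 - <<'E'
from h import *
from cell import camera
p,M,s=tool();print(p,s['clock'],M[:,0],s['wrist_force'],s['finger_gap'])
print(need([578,301,129]))
b=camera('side')[:,:,::-1];a=camera('top')[:,:,::-1]
cv2.imwrite('pics/p10.png',np.hstack([cv2.resize(b[130:230,230:330],(400,400),interpolation=cv2.INTER_CUBIC),cv2.resize(a,(400,300))[:, :] if 0 else cv2.copyMakeBorder(cv2.resize(a,(400,300)),0,100,0,0,0)]))
cv2.imwrite('pics/side10.png',b)
E
```

```text
clock: 14.02
eef_pos: [578.1, 301.1, 129.5]
eef_rot: [0.948, 1.569, 0.501]
wrist_force: [0.4, -1.0, -1.9]
finger_gap: 36.6
[578.09995942 301.14977355 129.46475579] 14.025 [ 1.70829537e-03  9.35057440e-04 -9.99998104e-01] [ 0.44549021 -1.03197475 -1.89382533] 36.57741719239548
[ 0.      0.      0.      0.0015 -0.0006 -0.0001]
```

View pics/p10.png

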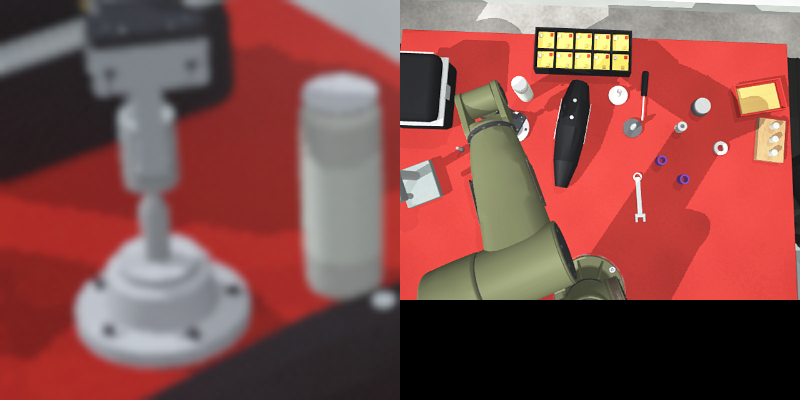

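View pics/side10.png

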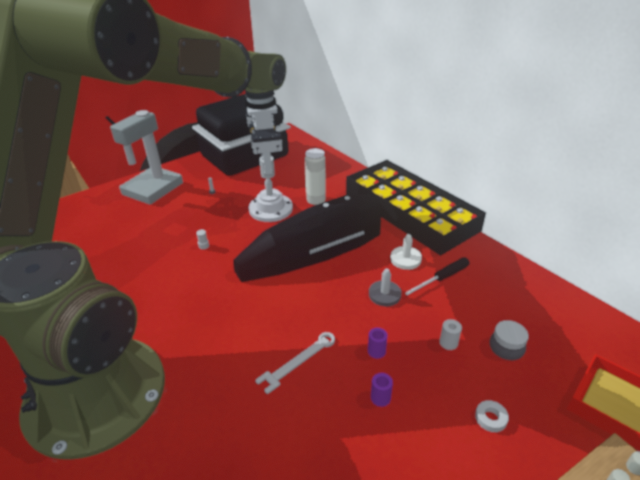

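```bash
python3 -c "
from h import *
from cell import order
s=telemetry.read_state();print(s['eef_pos'],abs(s['qd']).max(),s['finger_gap']);print(order.sign_off())"
```

```text
[578.08937955 301.14527284 129.45735674] 0.0023866706480671416 36.25805842916545
the job is handed in; nothing more can be done
None
```

I slid the wide-bored sleeve all the way down onto the gauge pin and drew it off. I then carried it over the cowl and handed the job in at about 14 s, with the sleeve gripped over the axle.

- **Fit on the pin:** The sleeve went down the straight part of the pin with almost no force. It stopped where expected, with its bottom at about 12 mm, under roughly 12 N of push. The highest wrist force I read was about 14 N.
- **Carry:** The sleeve's underside was about 200 mm above the bench over the cowl, some 80 mm clear. After the sleeve came off the pin, the wrist readings showed only its weight.
- **Final pose:** The tool is at [578.1, 301.1, 129.5] and the axle was measured at about (578, 301). That leaves about 10.5 mm of air above the tip and about 2 mrad of tilt. The finger gap is 36.3 mm and the arm is still.
- **Other objects:** In the last pictures everything else looks to be where it was.

**Remaining doubt:** The side camera's projections sat up to about 0.7 pixel to one side. The shift was about the same for the pin, hub and sleeve, so I took it as calibration error. The top camera could not see the final gap because the arm hid it. The air gap therefore rests on the tool height, the seating height at the gauge and the side view.

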